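# Lock the control cassette into a glove-forming machine

## Robot

A 6-joint arm with a two-finger parallel gripper is mounted at the origin on the work surface. World frame = base frame: x ahead of the robot, y to its left, z up, the work surface at z = 0. Lengths are in m, angles in rad, forces in N, time in s.
With the tool pointing down it reaches from about 0.35 to 0.975 m from the base axis. Payload 4.9 kg.
Tool frame: the origin (TCP) lies at the very end of the fingers, on their centre line; the grasp point (between the pads) lies ctrl.grip_point_offset behind it (ctrl.grip_point_offset is the distance from the TCP to the grasp point, in m); z points along the fingers, y is the direction in which the jaws open and shut (so a half turn about z gives the same grasp; the last joint's range is limited). The gripper opens to 85 mm and grips with 20 to 120 N. Pads are 22 mm wide; open, the fingers measure 114 mm over their backs; the gripper's body (76 mm by 85 mm) begins 54 mm behind the grasp point. The pads swing forward as they close: fully open they stand 13 mm farther back than shut.
Start: joints at [-1.262, 0.053, 1.613, -0, 1.476, -0.119], TCP at [0.259, -0.569, 0.192] pointing down, gripper open.
Joint ranges: [-3.01, 3.01], [-1.01, 2.22], [0.06, 2.58], [-1.02, 4.17], [0.09, 2.62], [-3.14, 3.14]. Speed limits (rad/s): [2.57, 2.57, 3.14, 3.14, 3.14, 3.14].

## Interface

Orientations are given as a rotation vector (axis times angle).
In Python, from station import ctrl gives the robot as it stands. The module is installed in compiled form; this text tells all that it offers.
- The arm moves only by the shell command python3 -m creep 'ROWS' [FORCE]. ROWS is JSON, a list of rows, each a list of 5 numbers: the closure in counts, from 0 (fully open) to 255 (shut), then the shift along the tool's x, y, z in mm, then the turn about the tool's z in rad. A call has 1 to 12 rows; each row is the pose to reach, as a shift and turn from the pose commanded when the call began, along the tool's axes at that moment; what a row does not reach only later rows make up. A row lasts 1/12 s, in which the tool goes at most 41.7 mm and 7.16 degrees, less where a joint would pass 70% of its speed; a pose out of reach is approached as far as the arm can. A call with a gripper value outside its range is refused whole. The fingers move at their own pace and stop on an object; FORCE is the grip in N (left out, the last holds). Time passes only in rows, so rows that repeat a pose let the fingers close. It gives the time, the measured TCP pose, the force and the opening at its end, in the units of the state.
- ctrl.get_obs(): the state, without advancing time (a new reading comes with each control period).
- ctrl.get_image(name): name is "scene" or "side" or "wrist"; returns the picture (400x640x3 uint8, red, green, blue); there is no depth.
- ctrl.calibration(name): a dict with "fx", "fy", "cx", "cy" (pixels), "R" (3x3) and "t" (3): a world point X has camera coordinates R X + t. Camera axes: x right, y down, z forward; pixel columns grow to the right and rows downward; lengths in m; the calibration is good to about 2 mm. A picture is of the moment at which its call begins: read the wrist's pose just before it. calibration takes no time and is no camera call; for the wrist camera it gives the pose at the moment of the call.
- ctrl.finish_job(): hands the job in, once; it reports no verdict.
Trained networks look in the newest picture that a camera, given by its name, has taken for a name from the list of things; names that differ only in an ending like _2 or _b are one class to them, and where a whole thing is asked for, a point or a joint stands for the part that bears it (a point fixed in the world has none). Each returns a list of dicts, best first, with "conf" (0 to 1); they miss things now and then, are a little off and sometimes report something else, mostly with a low value. They report only what shows in the picture. A call takes as long as a camera call.
- ctrl.boxes_of(camera, label): "rect" ([left, top, width, height] in pixels, round what is visible of it).
- ctrl.outline_of(camera, label): "mask" (400x640 bool, what is visible of it) and "rect" ([left, top, width, height] in pixels, round what is visible of it).
The state is a dict: "t": time; "q": joint angles; "dq": joint speeds; "effort": joint torques, N m; "tool_pos": TCP position; "tool_rot": TCP orientation; "contact_force": force on the tool from outside, world axes, zero at the start; "wrist_torque": the same for the moment, N m; "opening": finger opening in m.
Only numpy, scipy, OpenCV 4.12 (cv2) and the standard library are available. Lean on these libraries where they do the work, as an engineer would, in place of code of your own. Each camera call takes 0.05 s, during which the arm holds its last target. There are 200 camera calls.

## Task

On the blue glove-forming machine, press the control cassette that stands proud of the sloping panel fully home, flush with the panel. Then lock it in by turning the three captive bolts above it clockwise to their end stops, so that their tongues lie across it: first the two small ones, in either order, and the large one last. Leave the other things on the bench where they are.

Things in the scene. Friction and masses are not known exactly. Their poses are not given: they have to be found in the camera images.
- machine: fixed blue machine, 200 mm deep (x), 264 wide (y); origin under its centre, x to its back, z up. The aluminium front panel rises from 50 mm high at x = -90 to 123 mm at x = 60 (26 deg slope), then a level deck. The bolts stand in a row on the panel at x = 25, y = -80, 0, 80, z = 106 mm; which is the large one varies.
- blade_top (a point): top of the thin upright aluminium glove blade, 46 mm wide, 336 mm high, fixed on the machine's rear deck at its x = 84, y = -85 mm, to be kept clear of
- cassette_top (a point): centre of the outer face of the grey plastic control cassette, a slab 200 mm wide (along the machine's y) and 52 mm up the slope, in a recess of the panel below the bolts; moves with it. z points out of the panel, x up the slope, y along the machine's y. The row of bolts is 49 mm up the slope from it.
- cassette (a joint): how far the cassette is pushed in, m: 0 = 12 mm proud of the panel, 0.012 = flush, at its stop. Starts at 0 to 0.004; moving it takes about 7 N, and it stays where left.
- bolt_small1_grip (a point): one small captive bolt: black bar handle 36 mm long, 10 wide, from 11 to 36 mm above the panel, on a low steel disc with a flat latch tongue 13 mm wide reaching 32 mm to one side, 5 mm high. Point on the bolt's axis, 28 mm above the panel, inside the handle. z: the axis, out of the panel; y: along the handle, tongue at -y; they turn with the bolt.
- bolt_small1 (a joint): turn of that bolt, rad: grows as it turns clockwise seen from above; starts at 0.15 to 0.45, end stop at 1.571, where handle and tongue point straight down the slope, the tongue across the cassette's upper edge. Stiff (about 0.12 N m), stays where left.
- bolt_small2_grip (a point): the other small captive bolt: black bar handle 36 mm long, 10 wide, from 11 to 36 mm above the panel, on a low steel disc with a flat latch tongue 13 mm wide reaching 32 mm to one side, 5 mm high. Point on the bolt's axis, 28 mm above the panel, inside the handle. z: the axis, out of the panel; y: along the handle, tongue at -y; they turn with the bolt.
- bolt_small2 (a joint): turn of that bolt, rad: grows as it turns clockwise seen from above; starts at 0.15 to 0.45, end stop at 1.571, where handle and tongue point straight down the slope, the tongue across the cassette's upper edge. Stiff (about 0.12 N m), stays where left.
- bolt_large_grip (a point): the large captive bolt: black bar handle 56 mm long, 14 wide, from 11 to 40 mm above the panel, on a low steel disc with a flat latch tongue 13 mm wide reaching 32 mm to one side, 5 mm high. Point on the bolt's axis, 28 mm above the panel, inside the handle. z: the axis, out of the panel; y: along the handle, tongue at -y; they turn with the bolt.
- bolt_large (a joint): turn of that bolt, rad: grows as it turns clockwise seen from above; starts at 0.15 to 0.45, end stop at 1.571, where handle and tongue point straight down the slope, the tongue across the cassette's upper edge. Stiff (about 0.12 N m), stays where left.
- screwdriver: bystander: loose screwdriver with black handle, 200 mm long, 26 mm thick, lying on the bench; origin under its middle, x towards the tip
- cone: bystander: loose pale thread cone, 68 mm across the foot, 115 mm tall; origin under its centre
- die: bystander: loose wooden die block, 120 x 70 x 40 mm; origin under its centre
- oil_can: bystander: loose steel oil can, 52 mm across, 110 mm tall; origin under its centre

How it is judged:
On the way, in this order (a step that is already met when the one before it is completed fails the run):
1. the cassette is pressed home (within 1.5 mm of flush) (value of joint cassette above 0.0105 m), for 0.2 s.
2. both small bolts are at their end stops (within 0.07 rad) (value of joint each of bolt_small1, bolt_small2 above 1.5 rad), for 0.2 s.
At the end, for the whole second after the job is handed in: The cassette is within 1.5 mm of flush (joint above 0.0105 m) and all three bolts are within 0.07 rad of their end stops (joints above 1.50 rad) and at rest (all of step 2 and value of joint cassette above 0.0105 m and value of joint bolt_large above 1.5 rad and velocity of joint each of bolt_small1, bolt_large, bolt_small2 below 0.1 rad/s); the robot touches nothing.
It fails at once if a bolt is turned past half way (0.9 rad) while the cassette is not home (value of joint cassette below 0.01 m and value of joint any of bolt_small1, bolt_large, bolt_small2 above 0.9 rad).
It fails at once if the large bolt is turned past half way (0.9 rad) before both small ones are at their stops (value of joint bolt_large above 0.9 rad and value of joint any of bolt_small1, bolt_small2 below 1.45 rad).
It fails at once if a bystander is moved by more than 30 mm (distance of any of screwdriver, cone, die, oil_can from where it was at the start of the episode above 0.03 m).
It also fails if it takes over 58 s, if anything falls off the work surface, if the arm or the gripper's body presses on something with over 40 N, if the wrist force passes 120 N, or if a joint passes its speed limit or range.

## Working session

There is one attempt and no reset: what is moved stays moved. The work goes in short steps, Python scripts to look and compute and a shell command to move; the robot and the scene stay as the last step left them, time stands still between calls to the robot, and variables do not carry over. Pictures are saved under pics/ and viewed, about 8 in all and at most 12, crops included, and the job is handed in when it is done.

```bash
mkdir -p pics
cat > h.py <<'E'
import numpy as np, cv2
from station import ctrl
from scipy.spatial.transform import Rotation as Rn
def save(cam,name):
    im=ctrl.get_image(cam); cv2.imwrite('pics/'+name,im[:,:,::-1]); return im
def proj(c,X):
    X=np.atleast_2d(X); p=X@np.array(c['R']).T+np.array(c['t']); return np.c_[c['fx']*p[:,0]/p[:,2]+c['cx'],c['fy']*p[:,1]/p[:,2]+c['cy']]
E
python3 - <<'E'
from h import *
a=save('scene','s0.png');b=save('side','d0.png')
for c in('scene','side'):
    k=ctrl.calibration(c);print(c,k)
    for n in ['machine','cassette_top','bolt_small1_grip','bolt_large_grip','blade_top','screwdriver','cone','die','oil_can']:
        try: print(n,[(round(d['conf'],2),[int(v) for v in d['rect']]) for d in ctrl.boxes_of(c,n)][:4])
        except Exception as e: print(n,e)
o=ctrl.get_obs();print(o['tool_pos'],o['tool_rot'],o['t'],ctrl.grip_point_offset)
E
```

```text
scene {'fx': 426.0973603055904, 'fy': 426.0973603055904, 'cx': 322.8372799811886, 'cy': 203.15717486425467, 'R': array([[-0.60845542,  0.7935379 , -0.00892218],
       [ 0.54715071,  0.41133844, -0.72899025],
       [-0.57481136, -0.44843985, -0.68446593]]), 't': array([ 0.33721171, -0.14657091,  1.6368372 ])}
machine [(0.7, [268, 148, 116, 159])]
cassette_top [(0.94, [300, 224, 65, 43])]
bolt_small1_grip [(0.67, [304, 225, 62, 42])]
bolt_large_grip [(0.69, [337, 211, 20, 14])]
blade_top [(0.78, [270, 147, 116, 153])]
screwdriver [(0.5, [240, 160, 19, 30]), (0.18, [386, 316, 24, 43])]
cone [(0.89, [436, 259, 24, 36])]
die [(0.72, [192, 192, 37, 38])]
oil_can [(0.97, [387, 315, 21, 43])]
side {'fx': 428.5355887511146, 'fy': 428.5355887511146, 'cx': 320.67142914378286, 'cy': 203.72887505621492, 'R': array([[ 0.97534213, -0.22031968, -0.0129216 ],
       [-0.17580025, -0.74019352, -0.64900525],
       [ 0.13342415,  0.63527379, -0.76067418]]), 't': array([-0.51863298,  0.21158931,  1.24043182])}
machine [(0.87, [276, 173, 97, 88]), (0.71, [300, 203, 8, 14]), (0.5, [321, 204, 12, 14])]
cassette_top [(0.87, [306, 203, 49, 13]), (0.5, [262, 140, 17, 33])]
bolt_small1_grip []
bolt_large_grip [(0.62, [305, 205, 3, 10])]
blade_top [(0.95, [277, 174, 100, 89])]
screwdriver [(0.7, [312, 353, 15, 45])]
cone [(0.92, [261, 139, 22, 31])]
die [(0.63, [373, 335, 56, 53])]
oil_can [(0.78, [337, 132, 18, 29]), (0.62, [373, 332, 59, 57])]
[ 0.25927259 -0.568659    0.19200208] [-3.06998834e+00 -6.66859170e-01  4.82550857e-06] 1.0 0.0187
```

View pics/s0.png

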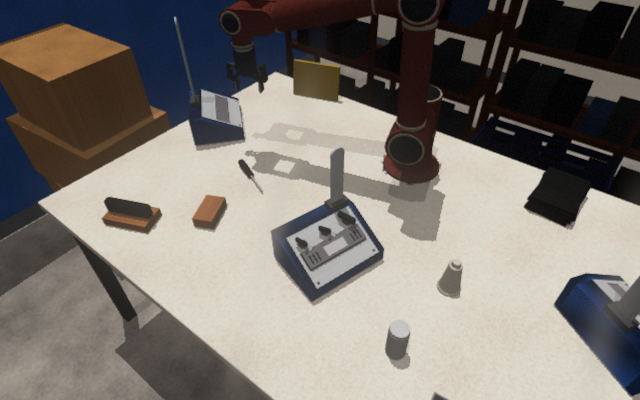

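View pics/d0.png

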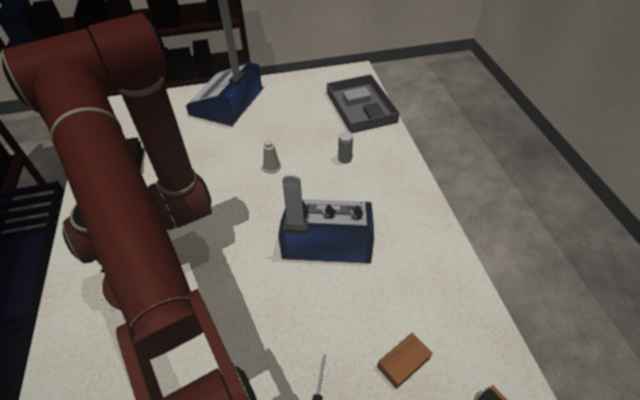

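The scene shows the machine at about (330,245), with its bolts at roughly (303,243), (325,231) and (346,216). The one next to the blade looks larger. The side view shows the machine's back at (327,230). Next I'll fit the machine's pose to its outlines.

```bash
cat > fit.py <<'E'
from h import *
from scipy.optimize import minimize
s=np.sin(np.radians(26));c=np.cos(np.radians(26))
prof=[(-100,0),(-100,50),(-90,50),(60,123),(100,123),(100,0)]
body=np.array([(x,y,z) for x,z in prof for y in(-132,132)])/1000
blade=np.array([(84,y,z) for y in(-108,-62) for z in(123,336)])/1000
B0=np.array([25,0,106.])
cen=B0-49*np.array([c,0,s])
def cas(p): return np.array([cen+np.array([-s,0,c])*n+u*np.array([c,0,s])+np.array([0,v,0]) for u in(-26,26) for v in(-100,100) for n in(-2,p)])/1000
def W(P,X):
    a=P[2];R=np.array([[np.cos(a),-np.sin(a),0],[np.sin(a),np.cos(a),0],[0,0,1]]); return X@R.T+np.array([P[0],P[1],0])
S=3
def hull(k,X,m):
    p=cv2.convexHull((proj(k,X)*S).astype(np.float32)); cv2.fillConvexPoly(m,np.round(p*16).astype(np.int32),1,shift=4)
def iou(a,b): return (a&b).sum()/max(1,(a|b).sum())
if __name__=='__main__':
    data=[]
    for cam in('scene','side'):
        ctrl.get_image(cam);k=ctrl.calibration(cam)
        for n in('machine','cassette'):
            d=ctrl.outline_of(cam,n)
            if d: 
                m=cv2.resize(d[0]['mask'].astype(np.uint8),None,fx=S,fy=S,interpolation=cv2.INTER_LINEAR);print(cam,n,d[0]['conf'],d[0]['rect'],m.sum()/S/S); data.append((cam,n,k,m))
    def cost(P,show=0):
        t=0
        for cam,n,k,m in data:
            r=np.zeros_like(m)
            if n=='machine': hull(k,W(P,body),r);hull(k,W(P,blade),r)
            elif cam=='side': continue
            else: hull(k,W(P,cas(10)),r)
            v=iou(r,m);t-=v
            if show:print(cam,n,v)
        return t
    # start: scene ray at z=.08
    k=data[0][2];d=k['R'].T@np.array([(328-k['cx'])/k['fx'],(250-k['cy'])/k['fy'],1]);C=-k['R'].T@k['t'];X=C+d*(.08-C[2])/d[2];print(X)
    best=min((minimize(cost,[X[0],X[1],a],method='Nelder-Mead',options=dict(initial_simplex=[[X[0],X[1],a],[X[0]+.03,X[1],a],[X[0],X[1]+.03,a],[X[0],X[1],a+.3]])) for a in np.arange(-3,3.2,.6)),key=lambda r:r.fun)
    P=best.x;print(P,best.fun);cost(P,1);np.save('P.npy',P)
    im=cv2.imread('pics/s0.png')[130:330,240:480];im=cv2.resize(im,None,fx=3,fy=3)
    im2=cv2.resize(cv2.imread('pics/d0.png')[160:280,250:400],None,fx=3,fy=3)
    for I,cam,o in((im,'scene',(240,130)),(im2,'side',(250,160))):
        k=ctrl.calibration(cam)
        G=np.array([[25-28*s,y,106+28*c] for y in(-80,0,80)])/1000
        for q in (proj(k,W(P,np.r_[body,blade,cas(10)[1::2],G]))-o)*3: cv2.circle(I,tuple(int(v) for v in q),3,(0,255,0),1)
    cv2.imwrite('pics/o0.png',im);cv2.imwrite('pics/o1.png',im2)
    print(W(P,G))
E
python3 fit.py
```

```text
scene machine 0.81 [270.4, 149.0, 113.2, 154.7] 7173.88888888889
scene cassette 0.68 [299.7, 224.6, 65.6, 46.4] 1234.111111111111
side machine 0.66 [274.8, 176.0, 94.6, 84.4] 5477.555555555556
side cassette 0.54 [306.4, 202.6, 57.3, 10.8] 330.3333333333333
[0.58693254 0.0446894  0.08      ]
[ 0.56463951  0.03523733 -1.86508009] -2.631443129303777
scene machine 0.8458253570902665
scene cassette 0.9478858534887767
side machine 0.8377319187247338
[[ 4.84387584e-01  4.62631541e-02  1.31166233e-01]
 [ 5.60948395e-01  2.30587959e-02  1.31166233e-01]
 [ 6.37509206e-01 -1.45562253e-04  1.31166233e-01]]
```

View pics/o0.png

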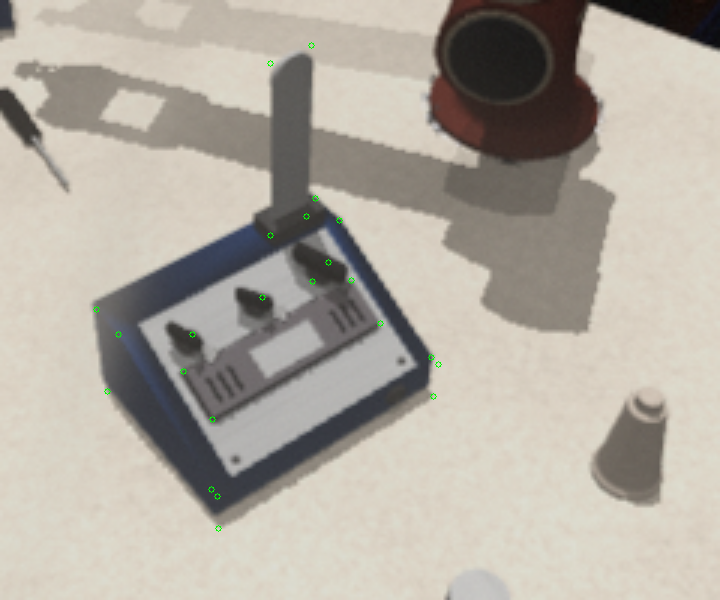

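The fit is good to about 5 mm, and the large bolt is at y=-80, next to the blade. I'll raise the arm and look from above with the wrist camera.

```bash
cat >> h.py <<'E'
def rel(p,yaw=None):
    """mm shift in tool axes and turn to put TCP at p with tool-y azimuth yaw (deg)"""
    o=ctrl.get_obs();R=Rn.from_rotvec(o['tool_rot']).as_matrix()
    y0=np.degrees(np.arctan2(R[1,1],R[0,1])); t=0 if yaw is None else -np.radians((yaw-y0+180)%360-180)
    return np.round((R.T@(np.array(p)-o['tool_pos']))*1000,1),round(t,3),'yaw',round(y0,1),'t',o['t']
E
python3 - <<'E'
from fit import *
P=np.load('P.npy');print(W(P,blade))
t=W(P,np.array([[-.06,.0,.4]]))[0];print(t)
print(rel([.26,-.57,.45]));print(rel([t[0],t[1],.45],56))
E
```

```text
[[ 0.43691784 -0.01382564  0.123     ]
 [ 0.43691784 -0.01382564  0.336     ]
 [ 0.48094031 -0.02716814  0.123     ]
 [ 0.48094031 -0.02716814  0.336     ]]
[0.58204278 0.09265794 0.4       ]
(array([ 1.00e-01,  1.50e+00, -2.58e+02]), 0, 'yaw', np.float64(-65.5), 't', 1.3)
(array([ 568. , -467.8, -258. ]), np.float64(-2.12), 'yaw', np.float64(-65.5), 't', 1.3)
```

```bash
python3 -m creep '[[0,0,0,-260,0],[0,0,0,-260,0],[0,0,0,-260,0],[0,0,0,-260,0],[0,568,-468,-260,-2.1],[0,568,-468,-260,-2.1],[0,568,-468,-260,-2.1],[0,568,-468,-260,-2.1],[0,568,-468,-260,-2.1],[0,568,-468,-260,-2.1],[0,568,-468,-260,-2.1],[0,568,-468,-260,-2.1]]'
python3 -c "
from h import *;print(rel([.582,.093,.45],56),ctrl.get_obs()['q'])"
```

```text
t: 2.3
tool_pos: [0.4046, -0.2695, 0.4011]
tool_rot: [2.368, 2.063, 0.0]
contact_force: [0.8, -1.2, -0.4]
opening: 0.0856
(array([383.4, 126.1, -49. ]), np.float64(-1.115), 'yaw', np.float64(-7.9), 't', 2.3) [-7.40917891e-01 -3.15695023e-01  1.60649630e+00  6.48445761e-05
  1.84995952e+00 -6.03630648e-01]
```

```bash
python3 -m creep '[[0,0,0,-49,-0.1],[0,0,0,-49,-0.2],[0,383,126,-49,-1.1],[0,383,126,-49,-1.1],[0,383,126,-49,-1.1],[0,383,126,-49,-1.1],[0,383,126,-49,-1.1],[0,383,126,-49,-1.1],[0,383,126,-49,-1.1],[0,383,126,-49,-1.1],[0,383,126,-49,-1.1],[0,383,126,-49,-1.1]]'
python3 - <<'E'
from fit import *
print(rel([.582,.093,.45],56),ctrl.get_obs()['q'])
k=ctrl.calibration('wrist');save('wrist','w0.png');im=cv2.imread('pics/w0.png')
print('cam',-k['R'].T@k['t'],k['R'][2])
for n in('cassette','bolt_small1','bolt_large','machine','bolt_small1_grip'):
    print(n,[(round(d['conf'],2),[int(v) for v in d['rect']]) for d in ctrl.boxes_of('wrist',n)][:4])
P=np.load('P.npy')
G=np.array([[25-28*s,y,106+28*c] for y in(-80,0,80)])/1000
for q in proj(k,W(P,np.r_[body,blade,cas(10)[1::2],G])): 
    if abs(q).max()<2000: cv2.circle(im,tuple(int(v) for v in q),3,(0,255,0),1)
cv2.imwrite('pics/w0o.png',im)
E
```

```text
t: 3.3
tool_pos: [0.5843, 0.0931, 0.4492]
tool_rot: [-0.945, -2.996, -0.001]
contact_force: [-1.2, -0.2, 0.0]
opening: 0.0852
(array([ 1.8, -1.4, -0.8]), np.float64(-0.018), 'yaw', np.float64(55.0), 't', 3.3) [ 3.18256122e-02 -5.04401301e-02  1.29613925e+00  7.96109121e-04
  1.89611005e+00 -9.27601434e-01]
cam [0.5295469  0.13082206 0.63243125] [ 0.216234   -0.15154779 -0.96450823]
cassette [(0.62, [265, 108, 61, 106])]
bolt_small1 [(0.83, [268, 159, 20, 30]), (0.61, [279, 199, 23, 29]), (0.25, [144, 78, 210, 178])]
bolt_large [(0.56, [245, 118, 30, 29])]
machine [(0.8, [142, 81, 209, 172])]
bolt_small1_grip [(0.89, [282, 201, 25, 27])]
```

View pics/w0o.png

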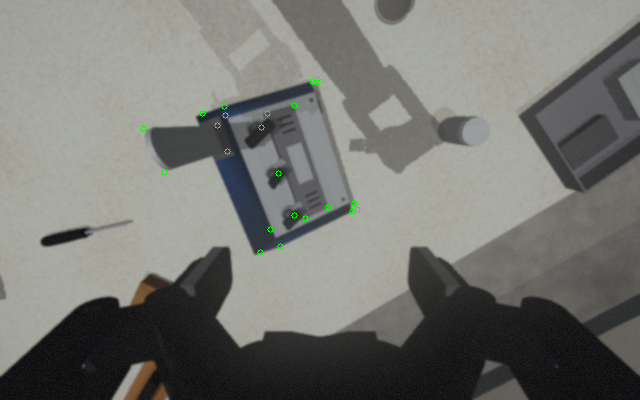

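The wrist view shows the large bolt at about (260,130) and the small ones at about (278,173) and (293,215). The model is within a few pixels. I'll go lower for the refined fit and the handle angles.

```bash
python3 -m creep '[[0,0,-20,170,0],[0,0,-20,170,0],[0,0,-20,170,0],[0,0,-20,170,0],[0,0,-20,170,0],[0,0,-20,170,0],[0,0,-20,170,0]]'
python3 - <<'E'
from fit import *
print(ctrl.get_obs()['q'])
k=ctrl.calibration('wrist');save('wrist','w1.png');im=cv2.imread('pics/w1.png');np.save('k1.npy',k,allow_pickle=True)
for n in('cassette','bolt_small1','bolt_large','machine'):
    print(n,[(round(d['conf'],2),[int(v) for v in d['rect']]) for d in ctrl.boxes_of('wrist',n)][:4])
P=np.load('P.npy')
G=np.array([[25-28*s,y,106+28*c] for y in(-80,0,80)])/1000
Q=proj(k,W(P,np.r_[body,cas(10)[1::2],G]));print(Q.round(0).tolist())
x0,y0=np.maximum(Q[-7:].min(0).astype(int)-50,0)
cr=cv2.resize(im[y0:y0+200,x0:x0+240],None,fx=3,fy=3,interpolation=cv2.INTER_CUBIC);cv2.imwrite('pics/w1c.png',cr);print(x0,y0)
E
```

```text
t: 4.18
tool_pos: [0.5731, 0.0726, 0.2827]
tool_rot: [0.95, 2.991, 0.002]
contact_force: [-0.0, -0.5, 1.0]
opening: 0.0854
[-2.81104251e-03 -1.00335777e-01  1.61399020e+00  8.09939725e-05
  1.62398364e+00 -9.58443390e-01]
cassette [(0.69, [0, 252, 79, 27]), (0.59, [254, 96, 93, 157])]
bolt_small1 [(0.93, [281, 231, 32, 40]), (0.75, [262, 173, 27, 44])]
bolt_large []
machine [(0.66, [0, 61, 379, 245])]
[[332.0, 66.0], [380.0, 228.0], [334.0, 59.0], [386.0, 239.0], [326.0, 62.0], [380.0, 241.0], [198.0, 96.0], [281.0, 297.0], [165.0, 108.0], [253.0, 305.0], [206.0, 111.0], [269.0, 262.0], [301.0, 96.0], [349.0, 239.0], [262.0, 108.0], [317.0, 256.0], [254.0, 129.0], [279.0, 196.0], [302.0, 255.0]]
203 45
```

View pics/w1c.png

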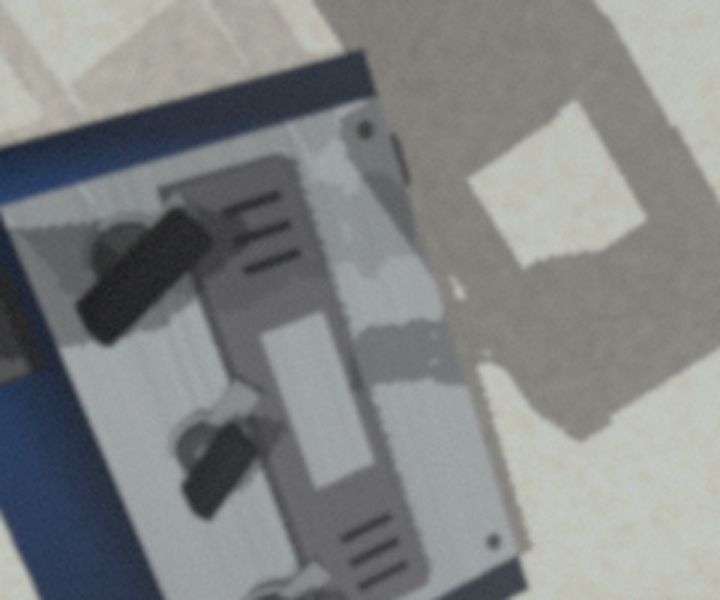

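The close view shows the large handle centred near (251,137) and the middle small one near (276,202), both with tongues pointing down-slope and to -y. The angles look larger than I expected, so I'll overlay bolt models at a refitted pose.

```bash
cat > ov.py <<'E'
from fit import *
from scipy.optimize import least_squares
EX=np.array([c,0,s]);EY=np.array([0,1,0]);EZ=np.array([-s,0,c])
def bolt(y,q,L,w,h):  # top face corners of the handle + tongue, machine frame (m)
    u=-np.cos(q)*EY-np.sin(q)*EX; v=np.cross(EZ,u); b=np.array([25,y,106.])
    H=[b+h*EZ+a*L/2*u+d*w/2*v for a,d in((1,1),(1,-1),(-1,-1),(-1,1))]
    T=[b+5*EZ+a*u+d*6.5*v for a,d in((0,1),(0,-1),(32,-1),(32,1))]
    return np.array(H)/1000,np.array(T)/1000
E
python3 - <<'E'
from ov import *
k=np.load('k1.npy',allow_pickle=True).item();print(np.linalg.det(k['R']))
P=np.load('P.npy')
cc=cas(0)
M=np.array([(-90,-132,50),(-90,132,50)])/1000
pts=np.r_[M,cas(9)[[5,1,3]]]   # cassette (u=26,v=-100),( -26,-100),(-26,100)
px=np.array([(362,50),(525,590),(163,190),(285,155),(430,580)])/3+[203,45]
r=least_squares(lambda p:((proj(k,W(p,pts))-px)).ravel(),P)
print(r.x,np.round(r.fun,1)); np.save('P2.npy',r.x)
im=cv2.imread('pics/w1.png');cr=cv2.resize(im[80:280,200:400],None,fx=3,fy=3,interpolation=cv2.INTER_CUBIC)
f=lambda X:np.int32(np.round((proj(k,W(r.x,X))-[200,80])*3))
for y,L,w,h in((-80,56,14,40),(0,36,10,36),(80,36,10,36)):
    for q,col in((.3,(0,255,0)),(1.1,(0,0,255))):
        for X in bolt(y,q,L,w,h): cv2.polylines(cr,[f(X)],True,col,1)
cv2.polylines(cr,[f(cas(9)[[1,3,7,5]])],True,(255,0,0),1)
cv2.imwrite('pics/w1d.png',cr)
E
```

```text
1.0000000000000033
[ 0.56277417  0.03212178 -1.85971718] [-0.9  0.1 -0.1 -0.5  1.4 -0.  -0.3 -0.4 -0.3  0.9]
```

View pics/w1d.png

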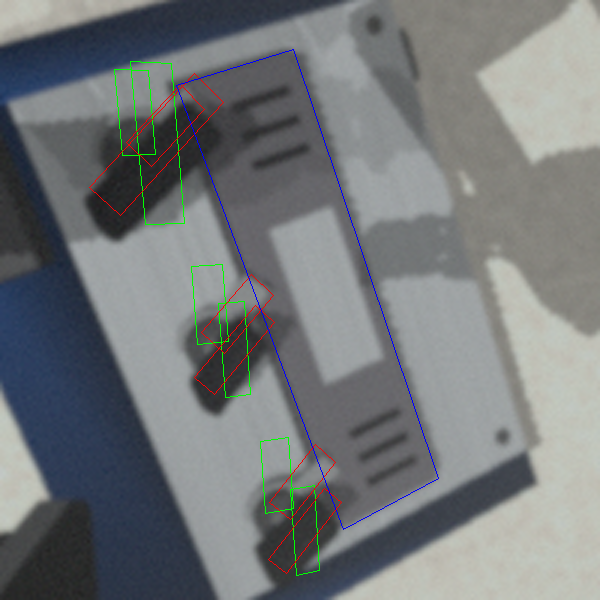

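The pose is good to a few mm, and the handles appear turned about 1.1 rad from the rest direction. I'll check that by the contact force later. First I'll press the cassette in with shut fingers.

Run:
```python
from ov import *
P=np.load('P2.npy')
X=W(P,(cen-8*EX+30*EY)/1000);print('flush',X);print(rel(X))
for y in(-80,0,80): print(W(P,np.array([25,y,106])/1000))
```

```text
flush [0.59900448 0.04871827 0.08101284]
(array([-34. ,  -6.3, 202.5]), 0, 'yaw', np.float64(54.8), 't', 4.4333)
[0.47896707 0.03095142 0.106     ]
[0.55565122 0.00815798 0.106     ]
[ 0.63233537 -0.01463545  0.106     ]
```

```bash
python3 -m creep '[[255,-34,-6,40,0],[255,-34,-6,80,0],[255,-34,-6,120,0],[255,-34,-6,155,0],[255,-34,-6,165,0],[255,-34,-6,165,0],[255,-34,-6,165,0],[255,-34,-6,170,0],[255,-34,-6,175,0],[255,-34,-6,180,0],[255,-34,-6,184,0],[255,-34,-6,188,0]]' 40
python3 -m creep '[[255,0,0,3,0],[255,0,0,6,0],[255,0,0,9,0],[255,0,0,11,0],[255,0,0,13,0],[255,0,0,14,0],[255,0,0,14,0]]'
```

```text
t: 5.43
tool_pos: [0.5967, 0.0489, 0.0919]
tool_rot: [0.949, 2.994, 0.0]
contact_force: [-0.7, 0.4, -0.2]
opening: -0.0003
t: 6.02
tool_pos: [0.5962, 0.0488, 0.0773]
tool_rot: [-0.949, -2.994, 0.0]
contact_force: [0.7, -0.3, -0.0]
opening: -0.0
```

```bash
for i in 1; do python3 -m creep '[[255,0,0,1,0],[255,0,0,2,0],[255,0,0,3,0]]'; done
```

```text
t: 6.27
tool_pos: [0.5965, 0.0489, 0.0747]
tool_rot: [0.949, 2.994, 0.0]
contact_force: [0.3, 0.6, -0.9]
opening: 0.0001
```

```bash
python3 -m creep '[[255,0,0,1,0],[255,0,0,2,0],[255,0,0,3,0]]'
python3 - <<'E'
from h import *
save('scene','s1.png');save('side','d1.png');a=cv2.imread('pics/s1.png')[170:310,250:400];b=cv2.imread('pics/d1.png')[160:300,250:400];cv2.imwrite('pics/c1.png',cv2.resize(np.hstack([a,b]),(750,350),interpolation=cv2.INTER_CUBIC))
E
```

```text
t: 6.52
tool_pos: [0.5964, 0.0489, 0.0715]
tool_rot: [0.949, 2.995, 0.0]
contact_force: [0.1, -1.0, -0.2]
opening: 0.0001
```

View pics/c1.png

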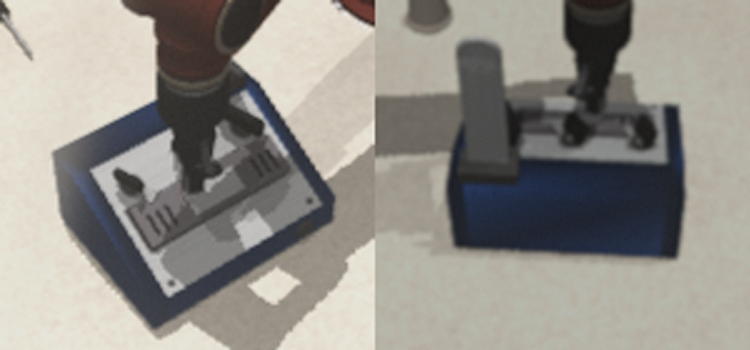

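Run:
```python
from ov import *
o=ctrl.get_obs();p=o['tool_pos']
for n,o0 in(('scene',(250,170)),('side',(250,160))):
    k=ctrl.calibration(n);print(n,proj(k,p).round(1),((proj(k,p)-o0)*2.5).round(0))
k=ctrl.calibration('wrist');print('wrist',proj(k,p))
P=np.load('P2.npy')
im=cv2.imread('pics/s1.png')
# refit the pose by hand-picked scene corners: front bottom-left etc.
pts=np.array([(-100,132,0),(-90,132,50),(-90,-132,50),(60,132,123),(100,132,123)])/1000
for X in pts: print(X,[((proj(ctrl.calibration('scene'),W(Q,X[None]))[0]-[250,170])*2.5).round(0).tolist() for Q in(P,np.load('P.npy'))])
```

```text
scene [[327.2 254.6]] [[193. 212.]]
side [[337.6 211.8]] [[219. 129.]]
wrist [[320.4275866  225.21810208]]
[-0.1    0.132  0.   ] [[157.0, 338.0], [157.0, 340.0]]
[-0.09   0.132  0.05 ] [[151.0, 305.0], [151.0, 308.0]]
[-0.09  -0.132  0.05 ] [[333.0, 195.0], [335.0, 198.0]]
[0.06  0.132 0.123] [[73.0, 177.0], [73.0, 179.0]]
[0.1   0.132 0.123] [[54.0, 156.0], [55.0, 158.0]]
```

Run:
```python
from ov import *
k=ctrl.calibration('wrist');save('wrist','w2.png');np.save('k2.npy',k,allow_pickle=True)
im=cv2.imread('pics/w2.png')[60:360,120:520]
P=np.load('P2.npy')
for q in (proj(k,np.r_[W(P,np.r_[body,cas(0)[1::2],np.array([[25,y,106] for y in(-80,0,80)])/1000]),ctrl.get_obs()['tool_pos'][None]])-[120,60]): cv2.circle(im,tuple(int(v) for v in q),3,(0,255,0),1)
cv2.imwrite('pics/w2c.png',cv2.resize(im,None,fx=2,fy=2))
```

```text
(no output)
```

View pics/w2c.png

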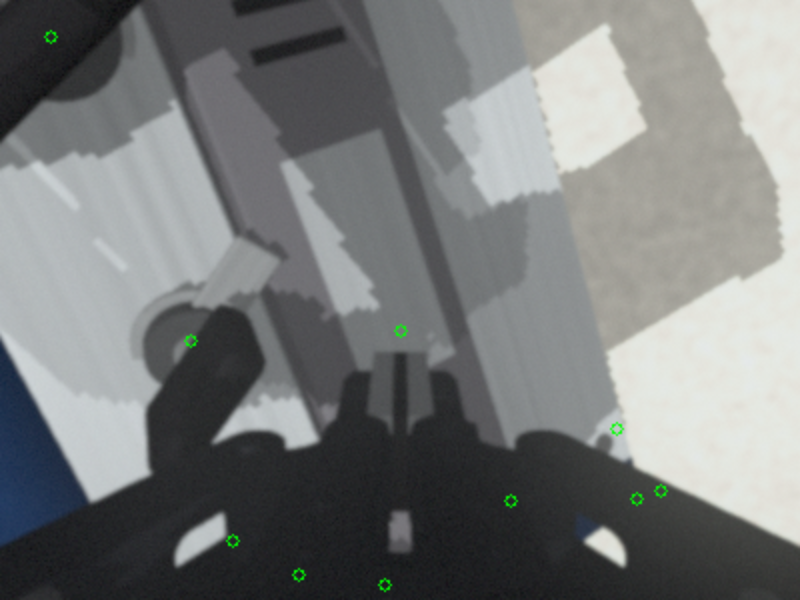

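The fingertips are over the label of the cassette with no contact yet, and they look higher than the reported TCP. I'll creep down until I feel force.

```bash
python3 -m creep '[[255,0,0,2,0],[255,0,0,4,0],[255,0,0,6,0]]';python3 -m creep '[[255,0,0,2,0],[255,0,0,4,0],[255,0,0,6,0]]'
```

```text
t: 6.92
tool_pos: [0.5964, 0.0488, 0.0654]
tool_rot: [0.949, 2.995, 0.0]
contact_force: [-0.1, 0.1, 0.1]
opening: 0.0003
t: 7.17
tool_pos: [0.5963, 0.0488, 0.0593]
tool_rot: [-0.949, -2.995, 0.0]
contact_force: [0.0, -1.4, 0.3]
opening: 0.0
```

```bash
for i in 1; do python3 -m creep '[[255,0,0,2,0],[255,0,0,4,0],[255,0,0,6,0]]';done
```

```text
t: 7.42
tool_pos: [0.5971, 0.0488, 0.0547]
tool_rot: [0.949, 2.994, 0.001]
contact_force: [-1.9, 0.6, 6.2]
opening: -0.0002
```

```bash
python3 -m creep '[[255,0,0,2,0],[255,0,0,4,0],[255,0,0,6,0]]'
python3 - <<'E'
from ov import *
k=ctrl.calibration('wrist');save('wrist','w3.png')
im=cv2.imread('pics/w3.png')[60:360,120:520]
im[0:1]=0
save('scene','s2.png');b=cv2.imread('pics/s2.png')[185:285,270:400]
cv2.imwrite('pics/w3c.png',np.hstack([cv2.resize(im,(400,300)),cv2.resize(b,(390,300),interpolation=cv2.INTER_CUBIC)]))
E
```

```text
t: 7.67
tool_pos: [0.5979, 0.0487, 0.0494]
tool_rot: [0.948, 2.992, 0.001]
contact_force: [-0.9, 1.1, 6.1]
opening: 0.0003
```

View pics/w3c.png

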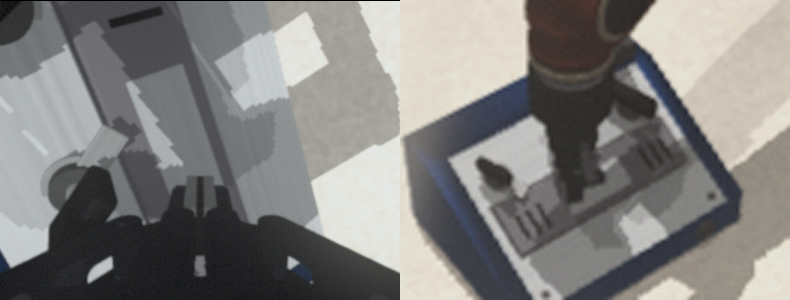

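Contact began at a reported z of about 0.057 with 6 N, which is the cassette sliding. So the fingertips really end about 33 mm above the reported TCP. I'll keep pressing to the stop.

```bash
python3 -m creep '[[255,0,0,2,0],[255,0,0,4,0],[255,0,0,4,0]]'
```

```text
t: 8.02
tool_pos: [0.5991, 0.049, 0.0461]
tool_rot: [0.947, 2.99, 0.003]
contact_force: [1.5, 2.2, 6.9]
opening: 0.0002
```

```bash
python3 -m creep '[[255,0,0,2,0],[255,0,0,3,0],[255,0,0,3,0]]'
```

```text
t: 8.27
tool_pos: [0.5996, 0.0491, 0.0455]
tool_rot: [0.947, 2.989, 0.003]
contact_force: [-3.6, 1.4, 15.1]
opening: -0.0001
```

```bash
python3 -m creep '[[255,0,0,2,0],[255,0,0,4,0],[255,0,0,4,0],[255,0,0,4,0]]'
```

```text
t: 8.6
tool_pos: [0.6013, 0.0497, 0.0445]
tool_rot: [0.946, 2.986, 0.006]
contact_force: [-6.4, 2.9, 26.5]
opening: -0.0
```

The cassette has hit its stop: 26 N and no more travel. Next I'll lift and hover over the middle small bolt with the jaws part open and turned to match the observed handle.

```bash
cat >> ov.py <<'E'
ZO=.036
def hov(y,n,q,tipz):
    P=np.load('P2.npy');h=W(P,(np.array([25,y,106.])+n*EZ)/1000);h[2]=tipz-ZO
    u=np.degrees(np.arctan2(-np.cos(q),-np.sin(q)*c)+P[2])
    y0=(u-90+90)%180-90   # jaw azimuth in -90..90
    print(h,y0,rel(h,y0)); return h
E
python3 -m creep '[[130,0,0,-20,0],[130,0,0,-50,0],[130,0,0,-85,0],[130,0,0,-90,0]]'
python3 - <<'E'
from ov import *
hov(0,25,1.05,.17);print(ctrl.get_obs()['opening'])
E
```

```text
t: 8.93
tool_pos: [0.6004, 0.0488, 0.1339]
tool_rot: [0.946, 2.985, 0.005]
contact_force: [1.4, 0.2, 2.4]
opening: 0.0418
[0.55877371 0.01866302 0.134     ] 15.992496356544848 (array([ 16.7, -48.6,  -0.6]), np.float64(0.678), 'yaw', np.float64(54.8), 't', 8.9333)
0.04182518015849083
```

```bash
python3 -m creep '[[130,17,-49,-4,0.12],[130,17,-49,-4,0.24],[130,17,-49,-4,0.36],[130,17,-49,-4,0.48],[130,17,-49,-4,0.6],[130,17,-49,-4,0.68],[130,17,-49,-4,0.68],[130,17,-49,-4,0.68]]'
python3 - <<'E'
from ov import *
hov(0,25,1.05,.17)
k=ctrl.calibration('wrist');save('wrist','w4.png');im=cv2.imread('pics/w4.png')
P=np.load('P2.npy')
for y,L,w,h in((-80,56,14,40),(0,36,10,36),(80,36,10,36)):
    for X in bolt(y,1.05,L,w,h):
        cv2.polylines(im,[np.int32(proj(k,W(P,X)))],True,(0,0,255),1)
t=ctrl.get_obs()['tool_pos']
for d,col in((0,(0,255,0)),(ZO,(255,255,0))): cv2.circle(im,tuple(int(v) for v in proj(k,t+[0,0,d])[0]),3,col,1)
cv2.imwrite('pics/w4o.png',im)
E
```

```text
t: 9.6
tool_pos: [0.5541, 0.0186, 0.1302]
tool_rot: [-1.891, -2.509, 0.0]
contact_force: [-0.3, -0.5, 0.1]
opening: 0.0417
[0.55877371 0.01866302 0.134     ] 15.992496356544848 (array([-1.2,  4.5, -3.8]), np.float64(0.0), 'yaw', np.float64(16.0), 't', 9.6)
```

View pics/w4o.png

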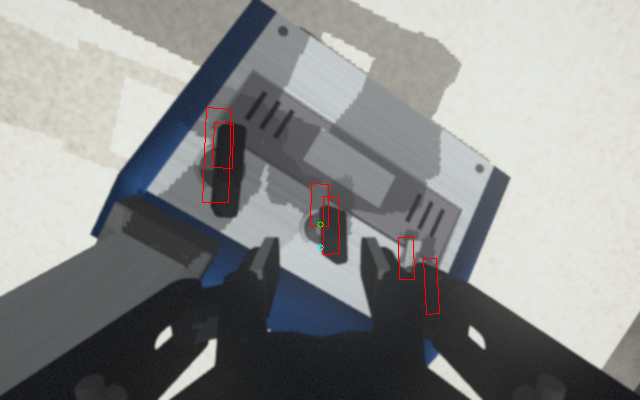

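The handle matches the 1.05–1.1 rad model and sits at about (333,235), while the jaw centre line is at column 320. I'll compute the shift from the pixels.

```bash
cat >> ov.py <<'E'
def ray(k,u,v,z):
    d=k['R'].T@np.array([(u-k['cx'])/k['fx'],(v-k['cy'])/k['fy'],1]);C=-k['R'].T@k['t'];return C+d*(z-C[2])/d[2]
E
python3 - <<'E'
from ov import *
k=ctrl.calibration('wrist');X=ray(k,333,235,.1384)
P=np.load('P2.npy');dn=W(np.r_[0,0,P[2]],EZ*1.)  # normal in world
ax=X-dn*.011   # n=25
print(X,ax,W(P,(np.array([25,0,106.])+25*EZ)/1000)); ax[2]=.122-ZO; print(rel(ax))
E
```

```text
[0.56312323 0.01714287 0.1384    ] [0.56174934 0.01252065 0.12851327] [0.55877371 0.01866302 0.12846985]
(array([-8. ,  5.6, 44.3]), 0, 'yaw', np.float64(16.0), 't', 9.65)
```

```bash
python3 -m creep '[[130,-5,5.5,10,0],[130,-5,5.5,25,0],[130,-5,5.5,36,0],[130,-5,5.5,42,0],[130,-5,5.5,42,0],[255,-5,5.5,42,0],[255,-5,5.5,42,0],[255,-5,5.5,42,0],[255,-5,5.5,42,0],[255,-5,5.5,42,0]]' 30
```

```text
t: 10.48
tool_pos: [0.5661, 0.0166, 0.0897]
tool_rot: [1.888, 2.5, 0.016]
contact_force: [17.2, 5.4, -12.3]
opening: 0.0119
```

```bash
python3 -m creep '[[255,0,2,0,0],[255,0,4,0,0.05],[255,0,5,0,0.12],[255,0,5,0,0.2],[255,0,5,0,0.28]]' 30; python3 -c "
from h import *;o=ctrl.get_obs();print(o['wrist_torque'],rel([0,0,0])[3:])"
```

```text
t: 10.9
tool_pos: [0.5667, 0.0169, 0.09]
tool_rot: [2.227, 2.214, 0.003]
contact_force: [0.8, 1.9, 1.1]
opening: 0.0118
[0.05661508 0.14486292 0.15509355] (np.float64(-0.3), 't', 10.9)
```

```bash
for k in 1; do python3 -m creep '[[255,0,0,0,0.07],[255,0,0,0,0.14],[255,0,0,0,0.2],[255,0,0,0,0.28],[255,0,0,0,0.28]]'; done; python3 -c "
from h import *;o=ctrl.get_obs();print(o['wrist_torque'],rel([0,0,0])[3:])"
```

```text
t: 11.32
tool_pos: [0.5673, 0.0173, 0.0907]
tool_rot: [2.512, 1.884, 0.006]
contact_force: [0.0, 3.1, 3.5]
opening: 0.0109
[0.48113794 0.04312131 0.03456852] (np.float64(-16.3), 't', 11.3167)
```

```bash
python3 -m creep '[[255,0,0,0,0.06],[255,0,0,0,0.12],[255,0,0,0,0.12]]'; python3 -c "
from h import *;o=ctrl.get_obs();print(o['wrist_torque'],rel([0,0,0])[3:])"
```

```text
t: 11.57
tool_pos: [0.5676, 0.0174, 0.091]
tool_rot: [2.619, 1.733, 0.007]
contact_force: [1.5, 4.4, 6.5]
opening: 0.0107
[ 0.64308538 -0.05995855  0.05161966] (np.float64(-23.0), 't', 11.5667)
```

No stop is felt at the down-slope direction, so I'll keep turning and watch the torque.

```bash
python3 -m creep '[[255,0,0,0,0.06],[255,0,0,0,0.12],[255,0,0,0,0.18],[255,0,0,0,0.18]]'
python3 - <<'E'
from ov import *
o=ctrl.get_obs();print(o['wrist_torque'],rel([0,0,0])[3:])
save('wrist','w5.png');cv2.imwrite('pics/w5c.png',cv2.resize(cv2.imread('pics/w5.png')[60:360,120:520],None,fx=1.5,fy=1.5))
E
```

```text
t: 11.9
tool_pos: [0.5679, 0.0174, 0.0911]
tool_rot: [2.764, 1.491, 0.008]
contact_force: [2.1, 3.9, 6.1]
opening: 0.01
[ 0.72156335 -0.16883542  0.14091989] (np.float64(-33.3), 't', 11.9)
```

View pics/w5c.png

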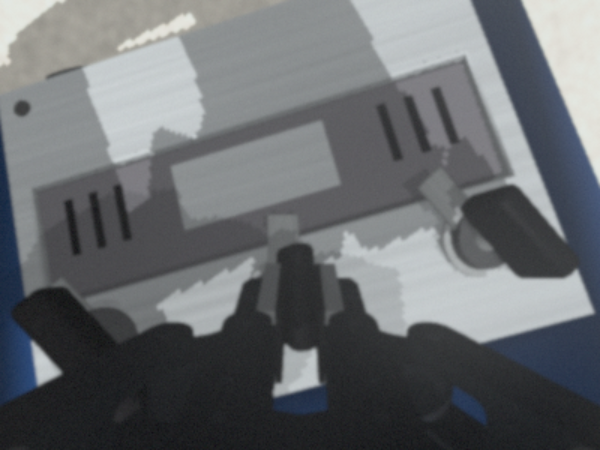

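The cassette is flush. The gripped bolt's tongue is already past straight down-slope by about 17° with only friction torque, so the stop lies further on. I'll continue until it is felt.

```bash
python3 -m creep '[[255,0,0,0,0.06],[255,0,0,0,0.12],[255,0,0,0,0.18],[255,0,0,0,0.24],[255,0,0,0,0.24]]'; python3 -c "
from h import *;o=ctrl.get_obs();print(o['wrist_torque'],rel([0,0,0])[3:])"
```

```text
t: 12.37
tool_pos: [0.5682, 0.0172, 0.0911]
tool_rot: [2.923, 1.149, 0.009]
contact_force: [4.0, 4.2, 4.9]
opening: 0.0093
[ 0.65501265 -0.27828073  0.03011791] (np.float64(-47.1), 't', 12.3667)
```

```bash
python3 -m creep '[[255,0,0,0,0.05],[255,0,0,0,0.1],[255,0,0,0,0.15],[255,0,0,0,0.15]]'; python3 -c "
from h import *;o=ctrl.get_obs();print(o['wrist_torque'],rel([0,0,0])[3:])"
```

```text
t: 12.7
tool_pos: [0.5683, 0.0171, 0.0911]
tool_rot: [3.001, 0.927, 0.01]
contact_force: [4.0, 4.0, 4.3]
opening: 0.009
[ 0.58765268 -0.42749793 -0.04396756] (np.float64(-55.6), 't', 12.7)
```

```bash
python3 -m creep '[[255,0,0,0,0.06],[255,0,0,0,0.12]]'
python3 - <<'E'
from ov import *
o=ctrl.get_obs();print(o['wrist_torque'],o['effort'],rel([0,0,0])[3:])
save('wrist','w6.png');k=ctrl.calibration('wrist');np.save('k6.npy',k,allow_pickle=True)
for n in('bolt_small1','bolt_large','cassette'):
    for d in ctrl.outline_of('wrist',n)[:3]:
        ys,xs=np.nonzero(d['mask']);
        if len(xs)<20: continue
        C=np.cov(np.c_[xs,ys].T);w,v=np.linalg.eigh(C);print(n,round(d['conf'],2),[int(a) for a in d['rect']],'ang',np.degrees(np.arctan2(-v[1,1],v[0,1])).round(0),np.sqrt(w).round(1))
P=np.load('P2.npy');print(proj(k,W(P,np.array([[25,y,106.] for y in(-80,0,80)])/1000)).round(0).tolist())
for q in np.arange(.3,3,.3): # model of the middle bolt
    H,T=bolt(0,q,36,10,36);d=proj(k,W(P,T));e=d[2:].mean(0)-d[:2].mean(0);print(round(q,1),np.degrees(np.arctan2(-e[1],e[0])).round(0),end='; ')
E
```

```text
t: 12.87
tool_pos: [0.5685, 0.0168, 0.0911]
tool_rot: [3.05, 0.744, 0.01]
contact_force: [4.6, 3.8, 5.7]
opening: 0.0091
[ 0.43004909 -0.5385587   0.17516557] [ -1.66615013 -31.93215966 -30.21827102  -0.7180596    0.9768803
  -0.42236653] (np.float64(-62.6), 't', 12.8667)
bolt_small1 0.6 [308, 207, 18, 86] ang -88.0 [ 5.2 25.1]
bolt_small1 0.35 [102, 0, 503, 343] ang -176.0 [ 74.7 117.5]
cassette 0.84 [160, 65, 253, 233] ang -135.0 [21.5 79.5]
[[239.0, 335.0], [322.0, 256.0], [419.0, 164.0]]
0.3 -154.0; 0.6 -173.0; 0.9 169.0; 1.2 151.0; 1.5 134.0; 1.8 118.0; 2.1 102.0; 2.4 86.0; 2.7 69.0; 3.0 52.0;
```

```bash
python3 -m creep '[[255,0,0,0,0.06],[255,0,0,0,0.12]]'; python3 -c "
from h import *;o=ctrl.get_obs();print(o['wrist_torque'],rel([0,0,0])[3:])"
python3 -m creep '[[255,0,0,0,0.06],[255,0,0,0,0.12]]'; python3 -c "
from h import *;o=ctrl.get_obs();print(o['wrist_torque'],rel([0,0,0])[3:])"
```

```text
t: 13.23
tool_pos: [0.5686, 0.0165, 0.0911]
tool_rot: [3.088, 0.564, 0.011]
contact_force: [5.8, 0.4, 5.1]
opening: 0.0089
[ 0.22755853 -0.60059502  1.15461414] (np.float64(-69.3), 't', 13.2333)
t: 13.4
tool_pos: [0.5688, 0.016, 0.0913]
tool_rot: [3.115, 0.382, 0.011]
contact_force: [6.4, -0.2, 4.2]
opening: 0.0091
[ 0.10848667 -0.53852619  2.14611797] (np.float64(-76.0), 't', 13.4)
```

The stop is found: torque climbs steeply from a yaw of about -65° after roughly 1.35 rad of turn, which fits a 0.15–0.45 rad start. I'll ease off, release and go to the other small bolt.

```bash
python3 -m creep '[[255,0,0,0,-0.06],[130,0,0,0,-0.08],[130,0,0,0,-0.08],[130,0,0,0,-0.08],[130,0,0,-20,-0.08],[130,0,0,-55,-0.08],[130,0,0,-65,-0.08],[130,0,0,-65,-0.08]]'
python3 - <<'E'
from ov import *
P=np.load('P2.npy');off=np.array([.0085,-.0017,0])
for y in(80,-80):
    h=W(P,(np.array([25,y,106.])+25*EZ)/1000)+off;h[2]=.155;print(y,h,rel(h,16))
k=ctrl.calibration('wrist');save('wrist','w7.png')
for d in ctrl.outline_of('wrist','bolt_small1')[:4]:
    ys,xs=np.nonzero(d['mask']);w,v=np.linalg.eigh(np.cov(np.c_[xs,ys].T));print(round(d['conf'],2),[int(a) for a in d['rect']],'ang',np.degrees(np.arctan2(-v[1,1],v[0,1])).round(0),np.sqrt(w).round(1))
E
```

```text
t: 14.07
tool_pos: [0.5681, 0.0162, 0.1577]
tool_rot: [3.1, 0.496, 0.011]
contact_force: [-0.1, 0.5, -1.0]
opening: 0.0415
80 [ 0.64395786 -0.00583042  0.155     ] (array([65.2, 44.6,  3.2]), np.float64(-1.533), 'yaw', np.float64(-71.8), 't', 14.0667)
-80 [0.49058956 0.03975646 0.155     ] (array([-66.3, -46.6,   2.1]), np.float64(-1.533), 'yaw', np.float64(-71.8), 't', 14.0667)
0.88 [303, 184, 32, 56] ang -81.0 [ 6.3 15. ]
0.66 [338, 114, 79, 36] ang -176.0 [ 9.3 18. ]
```

```bash
python3 -m creep '[[130,30,20,0,-0.12],[130,65,45,0,-0.24],[130,65,45,0,-0.36],[130,65,45,0,-0.48],[130,65,45,0,-0.6],[130,65,45,0,-0.72],[130,65,45,0,-0.84],[130,65,45,0,-0.96],[130,65,45,0,-1.08],[130,65,45,0,-1.2],[130,65,45,0,-1.32],[130,65,45,0,-1.44]]'
python3 -m creep '[[130,0,0,0,-0.09],[130,0,0,0,-0.09]]'
python3 - <<'E'
from ov import *
k=ctrl.calibration('wrist');im=save('wrist','w8.png');P=np.load('P2.npy')
print(rel([.6440,-.0058,.155],16))
for d in ctrl.outline_of('wrist','bolt_small1')[:4]:
    ys,xs=np.nonzero(d['mask']);w,v=np.linalg.eigh(np.cov(np.c_[xs,ys].T));print(round(d['conf'],2),[int(a) for a in d['rect']],'ang',np.degrees(np.arctan2(-v[1,1],v[0,1])).round(0),np.sqrt(w).round(1))
for y in(80,0):
  H,T=bolt(y,1.07 if y else 2.35,36,10,36);print(y,proj(k,W(P,H)).round(0).tolist(),proj(k,W(P,T)).mean(0).round(0))
# dark handle blob near the expected spot
c0=proj(k,W(P,bolt(80,1.07,36,10,36)[0])).mean(0);g=im.mean(2);m=(g<45).astype(np.uint8)
n,l,st,ce=cv2.connectedComponentsWithStats(m)
print(c0,[(st[i].tolist(),ce[i].round(0).tolist()) for i in range(1,n) if st[i,4]>200])
E
```

```text
t: 15.17
tool_pos: [0.6398, -0.0057, 0.1503]
tool_rot: [-1.995, -2.422, 0.004]
contact_force: [0.4, 0.3, -0.3]
opening: 0.0422
t: 15.33
tool_pos: [0.6399, -0.0057, 0.1505]
tool_rot: [-1.89, -2.505, 0.004]
contact_force: [0.3, 0.2, 0.1]
opening: 0.0419
(array([-1.2,  3.7, -4.2]), np.float64(-0.004), 'yaw', np.float64(15.8), 't', 15.3833)
0.96 [291, 170, 47, 72] ang -84.0 [ 9.2 18.2]
80 [[312.0, 184.0], [326.0, 185.0], [325.0, 236.0], [311.0, 236.0]] [310. 194.]
0 [[241.0, 135.0], [245.0, 149.0], [188.0, 160.0], [184.0, 145.0]] [241. 155.]
[318.23576021 209.96150145] [([41, 0, 98, 76, 1028], [97.0, 26.0]), ([97, 40, 35, 97, 2403], [116.0, 87.0]), ([11, 110, 108, 103, 1300], [71.0, 154.0]), ([198, 150, 50, 21, 232], [220.0, 158.0]), ([0, 261, 468, 139, 27134], [226.0, 356.0]), ([466, 340, 174, 60, 5198], [549.0, 376.0])]
```

```bash
python3 -m creep '[[130,-1,4,20,0],[130,-1,4,45,0],[130,-1,4,56,0],[130,-1,4,61,0],[130,-1,4,61,0],[255,-1,4,61,0],[255,-1,4,61,0],[255,-1,4,61,0],[255,-1,4,61,0],[255,-1,4,61,0]]' 30; python3 -c "
from h import *;o=ctrl.get_obs();print(o['wrist_torque'],rel([0,0,0])[3:])"
```

```text
t: 16.27
tool_pos: [0.6442, -0.006, 0.0941]
tool_rot: [-1.893, -2.504, 0.004]
contact_force: [-8.3, -2.8, 3.7]
opening: 0.0104
[-0.12608073  1.43196791 -0.16987719] (np.float64(15.8), 't', 16.2667)
```

```bash
python3 -m creep '[[255,0,-1,0,0.06],[255,0,-1,0,0.18],[255,0,-1,0,0.3],[255,0,-1,0,0.42],[255,0,-1,0,0.54],[255,0,-1,0,0.66],[255,0,-1,0,0.78],[255,0,-1,0,0.9],[255,0,-1,0,1.0],[255,0,-1,0,1.08]]'; python3 -c "
from h import *;o=ctrl.get_obs();print(o['wrist_torque'],rel([0,0,0])[3:])"
python3 -m creep '[[255,0,0,0,0.06],[255,0,0,0,0.12],[255,0,0,0,0.18]]'; python3 -c "
from h import *;o=ctrl.get_obs();print(o['wrist_torque'],rel([0,0,0])[3:])"
```

```text
t: 17.1
tool_pos: [0.646, -0.0052, 0.0958]
tool_rot: [2.915, 1.171, 0.006]
contact_force: [-1.4, 1.7, 4.0]
opening: 0.0091
[0.1914386  0.35015483 0.19095013] (np.float64(-46.2), 't', 17.1)
t: 17.35
tool_pos: [0.6462, -0.0054, 0.0957]
tool_rot: [3.007, 0.906, 0.006]
contact_force: [0.6, 1.9, 3.7]
opening: 0.0087
[0.16193999 0.29433126 0.19785491] (np.float64(-56.5), 't', 17.35)
```

```bash
python3 -m creep '[[255,0,0,0,0.06],[255,0,0,0,0.12],[255,0,0,0,0.18]]'; python3 -c "
from h import *;o=ctrl.get_obs();print(o['wrist_torque'],rel([0,0,0])[3:])"
python3 -m creep '[[255,0,0,0,0.06],[255,0,0,0,0.12]]'; python3 -c "
from h import *;o=ctrl.get_obs();print(o['wrist_torque'],rel([0,0,0])[3:])"
```

```text
t: 17.6
tool_pos: [0.6463, -0.0057, 0.0954]
tool_rot: [3.076, 0.633, 0.006]
contact_force: [-0.3, 0.5, 2.7]
opening: 0.0085
[-0.05391443  0.14582964  0.4150934 ] (np.float64(-66.7), 't', 17.6)
t: 17.77
tool_pos: [0.6471, -0.0059, 0.0958]
tool_rot: [3.108, 0.448, 0.009]
contact_force: [1.3, -0.8, 1.6]
opening: 0.0086
[ 0.08676405 -0.20835187  0.62464952] (np.float64(-73.6), 't', 17.7667)
```

```bash
python3 -m creep '[[255,0,0,0,0.05],[255,0,0,0,0.1],[255,0,0,0,0.1]]' 60
python3 - <<'E'
from ov import *
o=ctrl.get_obs();print(o['wrist_torque'],rel([0,0,0])[3:])
k=ctrl.calibration('wrist');save('wrist','w9.png')
for n in('bolt_small1','bolt_large'):
  for d in ctrl.outline_of('wrist',n)[:4]:
    ys,xs=np.nonzero(d['mask']);w,v=np.linalg.eigh(np.cov(np.c_[xs,ys].T));print(n,round(d['conf'],2),[int(a) for a in d['rect']],'ang',np.degrees(np.arctan2(-v[1,1],v[0,1])).round(0),np.sqrt(w).round(1))
E
```

```text
t: 18.02
tool_pos: [0.6486, -0.0059, 0.0964]
tool_rot: [3.127, 0.293, 0.016]
contact_force: [5.3, -0.2, 2.2]
opening: 0.0073
[ 0.33543481 -0.84508634  0.30776875] (np.float64(-79.3), 't', 18.0167)
bolt_small1 0.88 [301, 207, 28, 83] ang -83.0 [ 5.  24.1]
```

```bash
python3 -m creep '[[130,-0,0,0,0],[130,0,0,0,0],[130,0,0,0,0],[130,0,0,-25,0.0],[130,0,0,-60,0.0],[130,0,0,-60,0.13],[130,0,0,-60,0.13]]'
python3 - <<'E'
from ov import *
print(rel([.6463,-.0055,.1577],-71.8));P=np.load('P2.npy')
k=ctrl.calibration('wrist');save('wrist','w10.png')
def fitq(d,y,k):
    # best geometric angle of a bolt from its mask (handle solid + disc + tongue)
    best=[]
    for dx in(0,5,10):
      for q in np.arange(.8,2.9,.02):
        u=-np.cos(q)*EY-np.sin(q)*EX;v=np.cross(EZ,u);b=np.array([25,y,106.])
        r=np.zeros((400,640),np.uint8)
        Hh=np.array([b+h*EZ+a*18*u+e*5*v for a in(1,-1) for e in(1,-1) for h in(11,36)])/1000
        Tt=bolt(y,q,36,10,36)[1]
        D=np.array([b+5*EZ+12*(np.cos(t)*EX+np.sin(t)*EY) for t in np.arange(0,6.3,.4)])/1000
        for X in(Hh,Tt,D): cv2.fillConvexPoly(r,cv2.convexHull(np.int32(proj(k,W(P,X)+np.array([dx/1000,0,0])))),1)
        # allow an image shift: align centroids
        m=d['mask'];c1=np.array(np.nonzero(m)).mean(1);c2=np.array(np.nonzero(r)).mean(1);s_=np.round(c1-c2).astype(int)
        r=np.roll(r,tuple(s_),(0,1)).astype(bool);best.append((iou(r,m),q,dx))
    return max(best)
Cs=proj(k,W(P,np.array([[25,y,106.] for y in(-80,0,80)])/1000));print(Cs.round(0).tolist())
for n in('bolt_small1','bolt_large'):
  for d in ctrl.outline_of('wrist',n)[:4]:
    ys,xs=np.nonzero(d['mask']);w,v=np.linalg.eigh(np.cov(np.c_[xs,ys].T));i=np.argmin(np.linalg.norm(Cs-[xs.mean(),ys.mean()],axis=1))
    print(n,round(d['conf'],2),[int(a) for a in d['rect']],'ang',np.degrees(np.arctan2(-v[1,1],v[0,1])).round(0),'bolt',i,fitq(d,(-80,0,80)[i],k))
E
```

```text
t: 18.75
tool_pos: [0.6463, -0.0062, 0.156]
tool_rot: [3.14, 0.087, 0.008]
contact_force: [-0.1, 0.0, -0.6]
opening: 0.0418
(array([ 0. , -0.7, -1.7]), np.float64(-0.262), 'yaw', np.float64(-86.8), 't', 18.75)
[[271.0, 370.0], [298.0, 301.0], [328.0, 222.0]]
bolt_small1 0.83 [274, 267, 36, 64] ang -79.0 bolt 1 (np.float64(0.7036450079239303), np.float64(2.0600000000000014), 10)
bolt_small1 0.63 [168, 116, 287, 253] ang 170.0 bolt 2 (np.float64(0.0370382075024492), np.float64(2.4000000000000012), 5)
```

The third bolt's stop was less clear because the grip was shallow and slipped. I'll regrip it deeper and re-torque.

```bash
python3 -m creep '[[130,0,0,0,-0.12],[130,0,0,0,-0.24],[130,0,0,20,-0.36],[130,0,0,50,-0.36],[130,0,0,68,-0.36],[130,0,0,68,-0.36],[255,0,0,68,-0.36],[255,0,0,68,-0.36],[255,0,0,68,-0.36],[255,0,0,68,-0.36],[255,0,0,68,-0.36]]' 60; python3 -c "
from h import *;o=ctrl.get_obs();print(o['wrist_torque'],rel([0,0,0])[3:])"
```

```text
t: 19.82
tool_pos: [0.6455, -0.0058, 0.0863]
tool_rot: [3.072, 0.654, 0.003]
contact_force: [-0.2, 0.2, 1.5]
opening: 0.0087
[0.30875481 0.2145427  0.77891965] (np.float64(-66.0), 't', 19.8167)
```

```bash
python3 -m creep '[[255,0,0,0,0.06],[255,0,0,0,0.12]]'; python3 -c "
from h import *;o=ctrl.get_obs();print(o['wrist_torque'],rel([0,0,0])[3:])"
python3 -m creep '[[255,0,0,0,0.06],[255,0,0,0,0.12]]'; python3 -c "
from h import *;o=ctrl.get_obs();print(o['wrist_torque'],rel([0,0,0])[3:])"
```

```text
t: 19.98
tool_pos: [0.6456, -0.0062, 0.0864]
tool_rot: [3.105, 0.469, 0.003]
contact_force: [0.5, -1.5, 2.9]
opening: 0.0085
[0.24264064 0.41912259 2.20554954] (np.float64(-72.8), 't', 19.9833)
t: 20.15
tool_pos: [0.6457, -0.0066, 0.0866]
tool_rot: [3.125, 0.288, 0.003]
contact_force: [1.0, -2.5, 2.8]
opening: 0.0087
[0.22037392 0.44746408 3.74298529] (np.float64(-79.5), 't', 20.15)
```

The small bolts' stops are confirmed: 3.7 Nm here, with both stops starting at a yaw of about -62°. Next I'll release and hover by the large bolt, 15 mm down-slope of its axis to stay clear of the blade.

```bash
python3 -m creep '[[255,0,0,0,-0.08],[255,0,0,0,-0.14],[110,0,0,0,-0.14],[110,0,0,0,-0.14],[110,0,0,0,-0.14],[110,0,0,-25,-0.14],[110,0,0,-60,-0.14],[110,0,0,-80,-0.14],[110,0,0,-80,-0.14]]'
python3 - <<'E'
from ov import *
P=np.load('P2.npy');off=np.array([.0085,-.0017,0])
q=1.07;u=-np.cos(q)*EY-np.sin(q)*EX
h=W(P,(np.array([25,-80,106.])+25*EZ+14*u)/1000)+off;h[2]=.165;print(h,rel(h,16))
# arm geometry fit
D=[(.053,1.613,.259,-.569,.192),(-.3157,1.6065,.4046,-.2695,.4011),(-.0504,1.2961,.5843,.0931,.4492),(-.1003,1.614,.5731,.0726,.2827)]
A=[];b=[]
for q2,q3,x,y,z in D:
    r=np.sqrt(x*x+y*y-.074**2);A+=[[np.sin(q2),np.sin(q2+q3),1,0],[np.cos(q2),np.cos(q2+q3),0,1]];b+=[r,z]
print(np.linalg.lstsq(np.array(A),np.array(b),rcond=None))
E
```

```text
t: 20.9
tool_pos: [0.6483, -0.0066, 0.1718]
tool_rot: [3.099, 0.493, 0.017]
contact_force: [-0.0, -0.8, 1.1]
opening: 0.0485
[0.48729133 0.05225202 0.165     ] (array([-134.9, -106. ,    5. ]), np.float64(-1.534), 'yaw', np.float64(-71.9), 't', 20.9)
(array([ 0.35086708,  0.60868587,  0.00723761, -0.09948144]), array([0.00062244]), np.int32(4), array([2.84697411, 2.7929883 , 0.24080483, 0.18965186]))
```

```bash
python3 -m creep '[[110,-35,-26,0,-0.12],[110,-70,-53,0,-0.24],[110,-100,-80,0,-0.36],[110,-135,-106,0,-0.48],[110,-135,-106,0,-0.6],[110,-135,-106,0,-0.72],[110,-135,-106,0,-0.84],[110,-135,-106,0,-0.96],[110,-135,-106,0,-1.08],[110,-135,-106,0,-1.2],[110,-135,-106,0,-1.32],[110,-135,-106,0,-1.44]]'
python3 -m creep '[[110,0,0,0,-0.09],[110,0,0,0,-0.09]]'
python3 - <<'E'
from ov import *
print(rel([.4873,.0523,.165],16),ctrl.get_obs()['q'])
save('wrist','w11.png');save('side','d11.png');save('scene','s11.png')
a=cv2.imread('pics/w11.png')[60:320,120:520];b=cv2.imread('pics/d11.png')[100:280,220:400];d=cv2.imread('pics/s11.png')[130:310,240:420]
cv2.imwrite('pics/v12.png',np.vstack([cv2.resize(a,(0,0),fx=1,fy=1).repeat(1,0) if 0 else np.hstack([a,np.zeros((260,400,3),np.uint8)]),np.hstack([cv2.resize(b,(340,340),interpolation=cv2.INTER_CUBIC),cv2.resize(d,(340,340),interpolation=cv2.INTER_CUBIC),np.zeros((340,120,3),np.uint8)])]))
im=cv2.imread('pics/v12.png');e=cv2.imread('pics/s11.png')[0:260,220:620];im[:260,400:]=e;cv2.imwrite('pics/v12.png',im)
E
```

```text
t: 21.9
tool_pos: [0.4829, 0.0524, 0.1638]
tool_rot: [-1.999, -2.423, 0.001]
contact_force: [0.1, -0.8, 0.3]
opening: 0.0488
t: 22.07
tool_pos: [0.4829, 0.0524, 0.1639]
tool_rot: [-1.893, -2.506, 0.001]
contact_force: [0.0, 0.7, 0.7]
opening: 0.0485
(array([-1.3,  4.2, -1.1]), np.float64(-0.002), 'yaw', np.float64(15.9), 't', 22.0667) [-4.51408535e-02 -2.71159669e-01  1.95879901e+00 -7.84491432e-05
  1.45486091e+00 -3.21918066e-01]
```

View pics/v12.png

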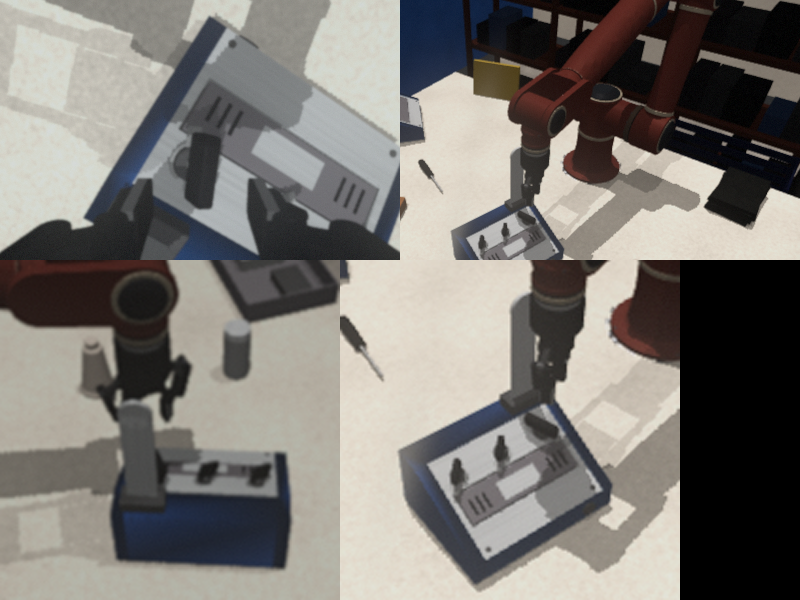

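The last view (v12) shows:
- **Large bolt:** its handle, at about (205,170) in the wrist crop, lies vertically between the jaws.
- **Small bolts:** the two handles are parallel at their stops.
- **Clearance:** forearm and wrist stand well above the blade, with the gripper beside it.

Now I'll descend and grip.

```bash
python3 -m creep '[[110,-1,3,20,0],[110,-1,3,40,0],[110,-1,3,58,0],[110,-1,3,70,0],[110,-1,3,75,0],[110,-1,3,75,0],[255,-1,3,75,0],[255,-1,3,75,0],[255,-1,3,75,0],[255,-1,3,75,0],[255,-1,3,75,0]]' 40; python3 -c "
from h import *;o=ctrl.get_obs();print(o['wrist_torque'],o['effort'],rel([0,0,0])[3:])"
```

```text
t: 23.13
tool_pos: [0.4883, 0.0533, 0.092]
tool_rot: [1.893, 2.505, 0.006]
contact_force: [1.1, 5.2, 5.7]
opening: 0.0158
[ 0.77496398 -0.02718101 -0.12063981] [ -2.16168277 -23.76182914 -31.38396621  -1.28383566   0.07461981
  -0.15499222] (np.float64(15.9), 't', 23.1333)
```

Run:
```python
from ov import *
P=np.load('P2.npy');o=ctrl.get_obs();R=Rn.from_rotvec(o['tool_rot']).as_matrix()
z=np.r_[0,0,P[2]]
f=lambda q:W(z,14*(-np.cos(q)*EY-np.sin(q)*EX))
az=lambda q:np.arctan2(*(f(q)[1::-1]))
q0=1.07
for q in np.arange(1.07,2.6,.12): print(round(q-q0,2),np.round(R.T@(f(q)-f(q0)),1),'turn',round(-(az(q)-az(q0)),2))
```

```text
0.0 [0. 0. 0.] turn -0.0
0.12 [-0.3  1.6  0.3] turn 0.13
0.24 [-0.7  3.2  0.6] turn 0.26
0.36 [-1.4  4.8  0.7] turn 0.39
0.48 [-2.1  6.3  0.8] turn 0.52
0.6 [-3.1  7.6  0.8] turn 0.66
0.72 [-4.2  8.9  0.6] turn 0.79
0.84 [-5.4 10.   0.4] turn 0.92
0.96 [-6.7 11.   0.2] turn 1.05
1.08 [-8.1 11.9 -0.2] turn 1.18
1.2 [-9.6 12.5 -0.6] turn 1.3
1.32 [-11.1  13.   -1.1] turn 1.42
1.44 [-12.7  13.3  -1.7] turn 1.54
```

```bash
python3 -m creep '[[255,-0.3,1.5,0,0.12],[255,-0.7,3,0,0.24],[255,-1.3,4.5,0,0.36],[255,-1.9,5.9,0,0.48],[255,-2.7,7,0,0.6],[255,-3.6,8.2,0,0.72],[255,-3.6,8.2,0,0.72]]' 60; python3 -c "
from h import *;o=ctrl.get_obs();print(o['wrist_torque'],o['effort'],rel([0,0,0])[3:])"
```

```text
t: 23.72
tool_pos: [0.4977, 0.0531, 0.0913]
tool_rot: [-2.658, -1.674, -0.011]
contact_force: [6.2, 7.4, 2.0]
opening: 0.0121
[ 1.2313532  -0.59665562 -0.0549087 ] [ -3.91505688 -26.57560408 -31.8467474   -2.09891774   1.04506385
   0.69991143] (np.float64(-25.6), 't', 23.7167)
```

```bash
python3 -m creep '[[255,-0.2,1.5,0,0.12],[255,-0.5,3,0,0.24],[255,-0.9,4.6,0,0.36],[255,-1.3,6,0,0.48],[255,-1.8,7.2,0,0.6]]' 60; python3 -c "
from h import *;o=ctrl.get_obs();print(o['wrist_torque'],rel([0,0,0])[3:])"
```

```text
t: 24.13
tool_pos: [0.504, 0.047, 0.0911]
tool_rot: [3.033, 0.812, 0.011]
contact_force: [9.9, 4.3, -2.9]
opening: 0.0116
[ 0.34126679 -1.58351385  0.28719608] (np.float64(-60.0), 't', 24.1333)
```

```bash
python3 -m creep '[[255,-0.2,0.8,0,0.06],[255,-0.4,1.6,0,0.12]]'; python3 -c "
from h import *;o=ctrl.get_obs();print(o['wrist_torque'],rel([0,0,0])[3:])"
```

```text
t: 24.3
tool_pos: [0.5047, 0.0456, 0.091]
tool_rot: [3.076, 0.635, 0.013]
contact_force: [9.1, 7.5, -1.9]
opening: 0.0114
[ 0.74246993 -1.18090496  1.04312677] (np.float64(-66.7), 't', 24.3)
```

Torque is rising at the same yaw as for the other bolts. I'll press on to a firm stop.

```bash
python3 -m creep '[[255,-0.1,0.4,0,0.06],[255,-0.1,0.4,0,0.12],[255,-0.1,0.4,0,0.2],[255,-0.1,0.4,0,0.2]]'; python3 -c "
from h import *;o=ctrl.get_obs();print(o['wrist_torque'],rel([0,0,0])[3:])"
```

```text
t: 24.63
tool_pos: [0.5098, 0.0466, 0.0954]
tool_rot: [-3.122, -0.324, -0.033]
contact_force: [15.6, 9.1, 4.5]
opening: 0.0096
[ 1.8784961  -2.57362965  0.14415195] (np.float64(-78.2), 't', 24.6333)
```

The grip slipped off at the end, so I'll regrip the handle along its stop direction and verify the torque.

```bash
python3 -m creep '[[255,0,0,0,-0.1],[110,0,0,0,-0.15],[110,0,0,0,-0.15],[110,0,0,0,-0.15],[110,0,0,-25,-0.15],[110,0,0,-55,-0.15],[110,0,0,-60,-0.15]]'
python3 - <<'E'
from ov import *
P=np.load('P2.npy');z=np.r_[0,0,P[2]]
f=lambda q,r:W(z,r*(-np.cos(q)*EY-np.sin(q)*EX))/1000
A=np.array([.4883,.0533,.092])-f(1.07,14)
G=A+f(2.34,10);G[2]=.087;print(A,G,rel(G,-64))
k=ctrl.calibration('wrist');save('wrist','w13.png')
for n in('bolt_large','bolt_small1'):
  for d in ctrl.outline_of('wrist',n)[:3]:
    ys,xs=np.nonzero(d['mask']);w,v=np.linalg.eigh(np.cov(np.c_[xs,ys].T));print(n,round(d['conf'],2),[int(a) for a in d['rect']],'ang',np.degrees(np.arctan2(-v[1,1],v[0,1])).round(0),np.c_[xs,ys].mean(0).round(0))
X=W(P,np.array([25,-80,106.])/1000)+f(np.pi/2,0);print(proj(k,X),proj(k,A+[0,0,ZO+.01]))
E
```

```text
t: 25.22
tool_pos: [0.5036, 0.0439, 0.1539]
tool_rot: [3.09, 0.556, 0.009]
contact_force: [1.4, -0.4, 0.5]
opening: 0.0484
[0.49159824 0.04080444 0.09738355] [0.50010543 0.04501252 0.087     ] (array([-3.3, -2.5, 66.9]), np.float64(-0.097), 'yaw', np.float64(-69.6), 't', 25.2167)
bolt_large 0.87 [301, 196, 40, 78] ang -83.0 [320. 236.]
bolt_small1 0.63 [439, 14, 51, 72] ang -103.0 [464.  52.]
bolt_small1 0.61 [249, 5, 193, 229] ang -127.0 [347. 116.]
[[323.12444736 237.16193324]] [[317.17399195 236.81768119]]
```

```bash
python3 -m creep '[[110,-3,-2,25,0.09],[110,-3,-2,50,0.09],[110,-3,-2,64,0.09],[110,-3,-2,68,0.09],[110,-3,-2,68,0.09],[255,-3,-2,68,0.09],[255,-3,-2,68,0.09],[255,-3,-2,68,0.09],[255,-3,-2,68,0.09]]' 60; python3 -c "
from h import *;o=ctrl.get_obs();print(o['wrist_torque'],rel([0,0,0])[3:])"
```

```text
t: 26.12
tool_pos: [0.4995, 0.0437, 0.0831]
tool_rot: [3.109, 0.423, 0.004]
contact_force: [1.3, -6.0, -0.6]
opening: 0.0157
[-0.52979794 -0.16813558  0.84296844] (np.float64(-74.5), 't', 26.1167)
```

```bash
python3 -m creep '[[255,0,0,0,0.04],[255,0,0,0,0.08],[255,0,0,0,0.08]]'; python3 -c "
from h import *;o=ctrl.get_obs();print(o['wrist_torque'],rel([0,0,0])[3:])"
```

```text
t: 26.37
tool_pos: [0.4996, 0.0434, 0.0832]
tool_rot: [3.122, 0.303, 0.005]
contact_force: [1.5, -8.4, -1.9]
opening: 0.0158
[-0.47251747 -0.12810341  2.30752084] (np.float64(-78.9), 't', 26.3667)
```

The torque is 2.3 Nm against a firm stop. I'll ease off, release, lift clear and check all three bolts and the cassette numerically.

```bash
python3 -m creep '[[255,0,0,0,-0.08],[100,0,0,0,-0.1],[100,0,0,0,-0.1],[100,0,0,0,-0.1],[100,0,0,-20,-0.1],[100,0,0,-50,-0.1],[100,0,0,-90,-0.1],[100,0,0,-130,-0.1],[100,0,0,-170,-0.1],[100,0,0,-210,-0.1],[100,0,0,-210,-0.1]]'
python3 - <<'E'
from ov import *
P=np.load('P2.npy')
k=ctrl.calibration('wrist');save('wrist','w14.png')
Cs=proj(k,W(P,(np.array([[25,y,106.] for y in(-80,0,80)])+20*EZ)/1000));print(Cs.round(0).tolist())
for n in('bolt_large','bolt_small1','cassette'):
  for d in ctrl.outline_of('wrist',n)[:4]:
    ys,xs=np.nonzero(d['mask']);w,v=np.linalg.eigh(np.cov(np.c_[xs,ys].T));print(n,round(d['conf'],2),[int(a) for a in d['rect']],'ang',np.degrees(np.arctan2(-v[1,1],v[0,1])).round(0),np.c_[xs,ys].mean(0).round(0))
# handle axis directions in pixels for the model at several geometric angles
for y,L,w_,h in((-80,56,14,40),(0,36,10,36),(80,36,10,36)):
    for q in(1.07,2.2,2.36,2.5):
        H=proj(k,W(P,bolt(y,q,L,w_,h)[0]));e=H[:2].mean(0)-H[2:].mean(0);print(y,q,np.degrees(np.arctan2(-e[1],e[0])).round(0),end='; ')
for n in('screwdriver','cone','die','oil_can'):
    ctrl.get_image('scene') if n=='screwdriver' else 0
    print(n,[(round(d['conf'],2),[int(v) for v in d['rect']]) for d in ctrl.boxes_of('scene',n)][:2])
E
```

```text
t: 27.28
tool_pos: [0.5019, 0.0454, 0.3028]
tool_rot: [3.106, 0.449, 0.026]
contact_force: [-0.5, 0.4, 0.3]
opening: 0.0522
[[318.0, 195.0], [354.0, 141.0], [394.0, 82.0]]
bolt_large 0.97 [311, 167, 22, 46] ang -79.0 [321. 193.]
bolt_small1 0.71 [347, 118, 21, 33] ang -80.0 [356. 137.]
bolt_small1 0.65 [383, 55, 25, 39] ang -90.0 [396.  78.]
cassette 0.88 [276, 49, 111, 148] ang -123.0 [332. 120.]
-80 1.07 173.0; -80 2.2 107.0; -80 2.36 98.0; -80 2.5 91.0; 0 1.07 177.0; 0 2.2 108.0; 0 2.36 99.0; 0 2.5 91.0; 80 1.07 -178.0; 80 2.2 110.0; 80 2.36 100.0; 80 2.5 91.0; screwdriver [(0.55, [238, 159, 22, 28])]
cone [(0.55, [435, 259, 24, 37])]
die [(0.89, [193, 194, 36, 34])]
oil_can [(0.77, [386, 318, 23, 41]), (0.7, [341, 209, 7, 17])]
```

```bash
python3 -c "
from station import ctrl
print(ctrl.finish_job())"
```

```text
the job is handed in; nothing more can be done
None
```

The cassette is pressed home and all three bolts are turned clockwise to their end stops: middle small, right small, then the large one by the blade. The job was handed in at about 27 s, and no verdict was reported.

**Last checks**
- **Cassette:** it stopped moving under 26 N and looked flush in a later picture. I did not measure it again at the end.
- **Bolts:** each one met a steep torque rise from about the same handle direction: 2.1 Nm (middle), 3.7 Nm (right) and 2.3 Nm (large). The grip slipped once on the right bolt and once on the large one. I gripped both again and turned them until the stop was firm.
- **Final wrist picture:** the large and middle handles lie parallel (-79° and -80°). The right one read about 10° further round (-90°).
- **Bystanders:** their boxes in the scene camera are within 1 to 3 pixels of where they started. The gripper was lifted clear with about zero contact force.

**Disagreements with the description**
- **Bolt angles:** the handles first looked turned about 1.07 rad, not 0.15 to 0.45. Their stops were about 45° past straight down the slope, not straight down it. I went by the felt stops; the roughly 1.3 rad each bolt turned fits the stated joint range. At that angle the tongues may barely reach over the cassette's edge.
- **Fingertips:** they ended about 35 mm above the reported TCP. I found this by contact and allowed for it.

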